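Close the storage jars, each with its own lid

TASK

The four white storage jars stand open and their wooden lids lie about the worktop. Close every jar with the lid of its own size, plug down in the mouth and the plate resting level on the rim all round, and leave the jars upright where they stand.

Things in the scene. Friction and masses are not known exactly. Their poses are not given: they have to be found in the camera images.
- jar_68: The smallest of four straight round white ceramic storage jars, open at the top, a fine bead round the rim: outer diameter 68 mm, mouth 56 mm across (wall 6 mm), 70 mm high. It stands loose and upright. Origin: centre of its underside; z is up, along its axis.
- jar_86: The second smallest of four straight round white ceramic storage jars, open at the top, a fine bead round the rim: outer diameter 86 mm, mouth 74 mm across (wall 6 mm), 78 mm high. It stands loose and upright. Origin: centre of its underside; z is up, along its axis.
- jar_104: The second largest of four straight round white ceramic storage jars, open at the top, a fine bead round the rim: outer diameter 104 mm, mouth 92 mm across (wall 6 mm), 86 mm high. It stands loose and upright. Origin: centre of its underside; z is up, along its axis.
- jar_122: The largest of four straight round white ceramic storage jars, open at the top, a fine bead round the rim: outer diameter 122 mm, mouth 110 mm across (wall 6 mm), 94 mm high. It stands loose and upright. Origin: centre of its underside; z is up, along its axis.
- lid_68: Pale wooden lid of the 68 mm jar, smallest of four, lying knob up. Plate 68 mm across, z 14 to 22 mm; below it a tapered plug, 50 mm across at the plate, 38 mm at its foot, that enters the mouth till the plate rests on the rim; on top a round knob 25 mm across, z 32 to 52 mm, on a 16 mm neck, to grip from above. Origin: centre of the plug's foot; z up. Seated, it is 56 mm above the jar's origin.
- lid_86: Pale wooden lid of the 86 mm jar, second smallest of four, lying knob up. Plate 86 mm across, z 14 to 22 mm; below it a tapered plug, 68 mm across at the plate, 56 mm at its foot, that enters the mouth till the plate rests on the rim; on top a round knob 25 mm across, z 32 to 52 mm, on a 16 mm neck, to grip from above. Origin: centre of the plug's foot; z up. Seated, it is 64 mm above the jar's origin.
- lid_104: Pale wooden lid of the 104 mm jar, second largest of four, lying knob up. Plate 104 mm across, z 14 to 22 mm; below it a tapered plug, 86 mm across at the plate, 74 mm at its foot, that enters the mouth till the plate rests on the rim; on top a round knob 25 mm across, z 32 to 52 mm, on a 16 mm neck, to grip from above. Origin: centre of the plug's foot; z up. Seated, it is 72 mm above the jar's origin.
- lid_122: Pale wooden lid of the 122 mm jar, largest of four, lying knob up. Plate 122 mm across, z 14 to 22 mm; below it a tapered plug, 104 mm across at the plate, 92 mm at its foot, that enters the mouth till the plate rests on the rim; on top a round knob 25 mm across, z 32 to 52 mm, on a 16 mm neck, to grip from above. Origin: centre of the plug's foot; z up. Seated, it is 80 mm above the jar's origin.
Mind the look-alikes: they are no part of the job. What is shaped like the lid_68 but blue or red is not meant.

How it is judged:
At the end, for the whole second after the job is handed in: Each of the four lids is in the jar of its size: axes within 8 mm, height within 4 mm of resting on the rim, level within 0.08 rad; every jar stands upright on the worktop within 40 mm of where it stood; all is released and at rest (horizontal distance between lid_68 and jar_68 below 0.008 m and z of lid_68 in the frame of jar_68 between 0.052 and 0.06 m and angle between each of lid_68, lid_86, lid_104, lid_122's own z axis and vertical below 0.08 rad and angle between each of jar_68, jar_86, jar_104, jar_122's own z axis and vertical below 0.05 rad and height (world z) of each of jar_68, jar_86, jar_104, jar_122 below 0.005 m and distance of each of jar_68, jar_86, jar_104, jar_122 from where it was at the start of the episode below 0.04 m and linear speed of each of lid_68, jar_68, lid_86, jar_86, lid_104, jar_104, lid_122, jar_122 below 0.02 m/s and horizontal distance between lid_86 and jar_86 below 0.008 m and z of lid_86 in the frame of jar_86 between 0.06 and 0.068 m and horizontal distance between lid_104 and jar_104 below 0.008 m and z of lid_104 in the frame of jar_104 between 0.068 and 0.076 m and horizontal distance between lid_122 and jar_122 below 0.008 m and z of lid_122 in the frame of jar_122 between 0.076 and 0.084 m); the robot touches nothing.
It fails at once if the smallest jar is pushed more than 40 mm from its place or tipped (distance of jar_68 from where it was at the start of the episode above 0.04 m or angle between jar_68's own z axis and vertical above 0.25 rad).
It fails at once if the second smallest jar is pushed more than 40 mm from its place or tipped (distance of jar_86 from where it was at the start of the episode above 0.04 m or angle between jar_86's own z axis and vertical above 0.25 rad).
It fails at once if the second largest jar is pushed more than 40 mm from its place or tipped (distance of jar_104 from where it was at the start of the episode above 0.04 m or angle between jar_104's own z axis and vertical above 0.25 rad).
It fails at once if the largest jar is pushed more than 40 mm from its place or tipped (distance of jar_122 from where it was at the start of the episode above 0.04 m or angle between jar_122's own z axis and vertical above 0.25 rad).
It also fails if it takes over 115 s, if anything falls off the work surface, if the arm or the gripper's body presses on something with over 40 N, if the wrist force passes 120 N, or if a joint passes its speed limit or range.

ROBOT

A 7-joint arm with a two-finger parallel gripper is mounted at the origin on a cart in front of the work surface, level with it; the furniture and walls round the work are solid. World frame = base frame: x ahead of the robot, y to its left, z up, the work surface at z = 0. Lengths are in m, angles in rad, forces in N, time in s.
With the tool pointing down it reaches from about 0.4 to 0.9 m from the base axis. Payload 5.6 kg.
Tool frame: the origin (TCP) lies midway between the tips of the shut fingers; the grasp point (between the pads) lies 19 mm behind it; z points along the fingers, y is the line along which they close (so a half turn about z gives the same grasp; the last joint's range is limited). The gripper opens to 92 mm and grips with 3 to 60 N. Pads are 20 mm wide; open, the fingers measure 128 mm over their backs; the gripper's body (75 mm by 189 mm) begins 69 mm behind the grasp point.
Start: joints at [1.068, 0.468, -0.012, 1.603, 0.006, 1.071, -0.056], TCP at [0.288, -0.583, 0.215] pointing down, gripper open.
Joint ranges: [-2.53, 2.53], [-0.31, 2.02], [-1.57, 1.55], [0.28, 2.44], [-1.29, 4.43], [0.15, 1.84], [-2.92, 2.92]. Speed limits (rad/s): [2.57, 2.57, 3.14, 3.14, 3.14, 3.14, 3.14].

INTERFACE

Orientations are given as a 3x3 rotation matrix whose columns are the frame's x, y, z axes.
In Python, from station import env, effector, solver, viewer, workorder, search_frame, tip_of gives the robot as it stands. Calls block until the motion is done:
- env.reach(position, orientation): joint-space move of the TCP to a pose.
- env.movel(position, frame=None, rate=0.15): straight line of the TCP; frame=None keeps the orientation; rate is the mean speed in m/s.
- env.goto_joints(angles): joint-space move.
- effector.release() and effector.grasp(squeeze=None): open the fingers fully, or close them until they stop; squeeze is the grip in N (None keeps the last).
- env.pause(seconds).
- solver.inverse_kinematics(position, orientation): joint angles nearest the present ones, or None.
- env.sense(): the state.
- viewer.read_camera(name): name is "side" or "top" or "wrist"; returns (picture, depth): 400x640x3 uint8, red, green, blue; 400x640 float32, m along the optical axis (not along the pixel's ray), 0 where there is no reading.
- viewer.camera_info(name): a dict with "intrinsics" (3x3 intrinsics, pixels), "dist_coeffs" ([k1, k2, p1, p2, k3] as OpenCV has them; the pictures are not rectified), "eye" and "rotation" of the camera in the world; the wrist camera has in their place "T_tool_cam" (4x4, takes a point from camera to tool coordinates, whose origin is the TCP and whose axes are the flange's). Camera axes: x right, y up, looking along -z (the intrinsics and any distortion apply to the point x, -y, -z); pixel columns grow to the right and rows downward; lengths in m; the calibration is good to about 2 mm. A picture is of the moment at which its call begins: read the wrist's pose just before it. camera_info takes no time and is no camera call.
A pose or a line that the arm cannot do raises env.PlanningError and nothing moves.
- workorder.finish_job(): hands the job in; it is judged then, once.
Trained networks look in the newest picture that a camera, given by its name, has taken for a name from the list of things; names that differ only in an ending like _2 or _b are one class to them, and where a whole thing is asked for, a point or a joint stands for the part that bears it (a point fixed in the world has none). Each returns a list of dicts, best first, with "score" (0 to 1); they miss things now and then, are a little off and sometimes report something else, mostly with a low value. They report only what shows in the picture. A call takes as long as a camera call. They do not tell look-alikes from the thing itself.
- search_frame(camera, name): "at" ([x, y, z] in m, in world coordinates, good to about 4 mm: the middle of the surface that is visible of it).
- tip_of(camera, name): "at" ([x, y, z] in m, in world coordinates, good to about 4 mm: a listed point, or the origin of a listed thing).
The state is a dict: "t": time; "joint_positions": joint angles; "joint_velocities": joint speeds; "tau": joint torques, N m; "ee_pos": TCP position; "tcp_rot": TCP orientation; "wrist_force": force on the tool from outside, world axes, zero at the start; "moment": the same for the moment, N m; "gripper_width": finger opening in m; "grasp_force": force on a finger pad.
Only numpy, scipy, OpenCV 4.12 (cv2) and the standard library are available. Lean on these libraries where they do the work, as an engineer would, in place of code of your own. Each camera call takes 0.05 s, during which the arm holds its last target. There are 200 camera calls.

## Working session

There is one attempt and no reset: what is moved stays moved. The work goes in short steps, each a Python script; the robot and the scene stay as the last script left them, time stands still between calls to the robot, and variables do not carry over. Pictures are saved under pics/ and viewed, at most 14 in all, crops included, and the job is handed in when it is done.

```bash
mkdir -p pics; ls; python3 - <<'E'
from station import env, viewer, search_frame, tip_of
import cv2, numpy as np
for c in ["top","side"]:
    p,d=viewer.read_camera(c); cv2.imwrite(f"pics/{c}0.png",p[:,:,::-1]); np.save(f"pics/{c}0d.npy",d)
    i=viewer.camera_info(c); print(c,i)
    for n in ["jar_68","jar_86","jar_104","jar_122","lid_68","lid_86","lid_104","lid_122"]:
        print(n,[(np.round(r["at"],3).tolist(),round(r["score"],2)) for r in tip_of(c,n)])
print(viewer.camera_info("wrist"))
s=env.sense(); print(s["t"],s["tcp_rot"],s["ee_pos"])
E
```

```text
pics
top {'intrinsics': array([[495.09387833,   0.        , 320.16335887],
       [  0.        , 495.09387833, 205.56281903],
       [  0.        ,   0.        ,   1.        ]]), 'dist_coeffs': array([-0.11264606,  0.        ,  0.        ,  0.        ,  0.        ]), 'eye': array([ 0.30077222, -0.03836336,  1.53792781]), 'rotation': array([[-1.42468272e-03,  9.89839596e-01, -1.42181380e-01],
       [-9.99957056e-01, -1.08146679e-04,  9.26685103e-03],
       [ 9.15731963e-03,  1.42188477e-01,  9.89797242e-01]])}
jar_68 [([0.664, 0.092, 0.0], 0.79), ([0.623, -0.276, 0.001], 0.76), ([0.59, -0.092, -0.002], 0.74), ([0.626, 0.276, 0.003], 0.72)]
jar_86 [([0.664, 0.092, 0.0], 0.79), ([0.623, -0.276, 0.001], 0.76), ([0.59, -0.092, -0.002], 0.74), ([0.626, 0.276, 0.003], 0.72)]
jar_104 [([0.664, 0.092, 0.0], 0.79), ([0.623, -0.276, 0.001], 0.76), ([0.59, -0.092, -0.002], 0.74), ([0.626, 0.276, 0.003], 0.72)]
jar_122 [([0.664, 0.092, 0.0], 0.79), ([0.623, -0.276, 0.001], 0.76), ([0.59, -0.092, -0.002], 0.74), ([0.626, 0.276, 0.003], 0.72)]
lid_68 [([0.499, 0.125, 0.001], 0.93), ([0.456, -0.27
[... 2747 characters left out ...]
.75511105],
       [  0.        ,   0.        ,   1.        ]]), 'dist_coeffs': array([0.00691943, 0.        , 0.        , 0.        , 0.        ]), 'T_tool_cam': array([[ 2.54545328e-03,  9.64325419e-01,  2.64707398e-01,
         7.43795127e-02],
       [ 9.99996424e-01, -2.23761875e-03, -1.46445299e-03,
        -5.36415127e-05],
       [-8.19895006e-04,  2.64710179e-01, -9.64327667e-01,
        -1.70306592e-01],
       [ 0.00000000e+00,  0.00000000e+00,  0.00000000e+00,
         1.00000000e+00]])}
0.9 [[ 8.96194707e-01  4.43660960e-01  1.16568234e-05]
 [ 4.43660959e-01 -8.96194703e-01 -8.33102110e-05]
 [-2.65147048e-05  7.98338476e-05 -9.99999996e-01]] [ 0.28841371 -0.58254039  0.21463414]
```

View pics/top0.png

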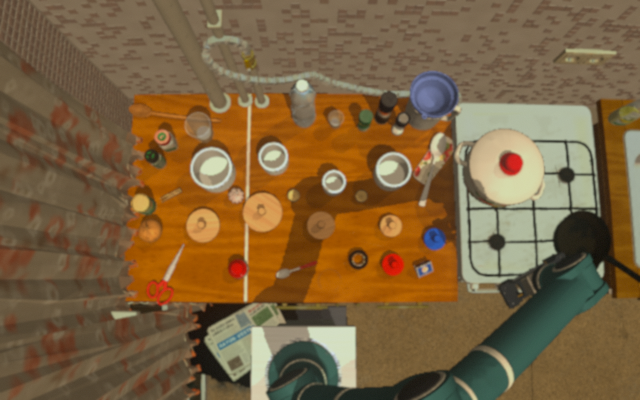

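View pics/side0.png

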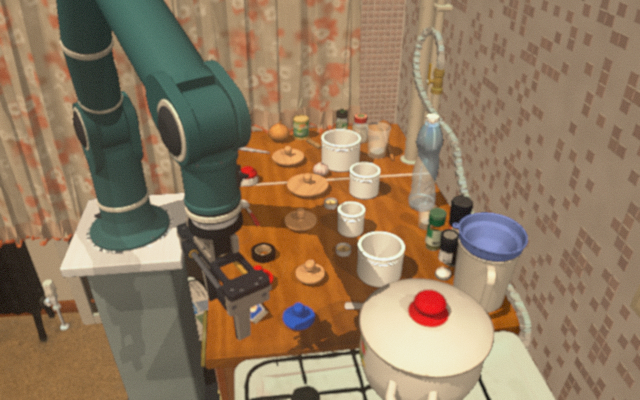

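The top view shows jars at (212,168), (273,156), (334,181) and (393,170). The wooden lids are at (202,225), (262,212), (320,224, in shadow) and (390,225). The decoys are blue at (434,237) and red at (393,263). The side view agrees. Next I'll get sizes and centres from the depth.

```bash
cat > h.py <<'E'
import numpy as np, cv2
from station import env, effector, solver, viewer, workorder, search_frame, tip_of
R=np.array([[1,0,0],[0,-1,0],[0,0,-1.]])
def cloud(cam,d=None,E=None):
    "world points HxWx3 (E: 4x4 camera-to-world for the wrist)"
    i=viewer.camera_info(cam)
    if d is None: d=viewer.read_camera(cam)[1]
    h,w=d.shape; u,v=np.meshgrid(np.arange(w,dtype=float),np.arange(h,dtype=float))
    n=cv2.undistortPoints(np.stack([u,v],-1).reshape(-1,1,2),i["intrinsics"],i["dist_coeffs"]).reshape(h,w,2)
    P=np.stack([n[...,0]*d,-n[...,1]*d,-d],-1)
    P=P@i["rotation"].T+i["eye"] if E is None else P@E[:3,:3].T+E[:3,3]
    P[d<=0]=np.nan
    return P
def pick(P,c,r,z0,z1):
    m=(np.hypot(P[...,0]-c[0],P[...,1]-c[1])<r)&(P[...,2]>z0)&(P[...,2]<z1)
    return P[m]
def circ(p):
    "algebraic circle fit to the hull's points"
    q=cv2.convexHull((p[:,:2]*1000).astype(np.float32))[:,0]
    A=np.c_[2*q,np.ones(len(q))]; s=np.linalg.lstsq(A,(q**2).sum(1),rcond=None)[0]
    return s[:2]/1000, 2*np.sqrt(s[2]+s[0]**2+s[1]**2)
E
python3 - <<'E'
from h import *
P=cloud("top",np.load("pics/top0d.npy"))
S=cloud("side",np.load("pics/side0d.npy"))
for nm,Q in (("top",P),("side",S)):
  for c in [(.626,.276),(.664,.092),(.59,-.092),(.623,-.274)]:
    a=pick(Q,c,.075,.02,.12)
    h=np.percentile(a[:,2],90); p=pick(Q,c,.075,h-.006,.12)
    print(nm,"jar",c,"h",h.round(4),len(p),*circ(p), p[:,:2].mean(0).round(4))
  for c in [(.456,.31),(.499,.126),(.459,-.054),(.457,-.271)]:
    p=pick(Q,c,.072,.012,.03); k=pick(Q,c,.03,.046,.06)
    print(nm,"lid",c,len(p),np.median(p[:,2]).round(4) if len(p) else 0,*circ(p),"knob",len(k),k.mean(0).round(4))
  t=Q[(Q[...,2]>.11)&(Q[...,2]<.5)&(Q[...,0]>.4)&(abs(Q[...,1])<.5)]
  H,_,_=np.histogram2d(t[:,0],t[:,1],bins=[np.arange(.4,.95,.05),np.arange(-.5,.51,.05)])
  print(H.astype(int))
E
```

```text
top jar (0.626, 0.276) h 0.0963 278 [0.62445173 0.27545311] 123.04378270327665 [0.623 0.277]
top jar (0.664, 0.092) h 0.0808 178 [0.66190275 0.09065898] 87.96454775352382 [0.661  0.0909]
top jar (0.59, -0.092) h 0.0726 140 [ 0.58630788 -0.09369179] 69.15889432160994 [ 0.5855 -0.0933]
top jar (0.623, -0.274) h 0.088 239 [ 0.62105157 -0.27147013] 105.32539653266696 [ 0.6205 -0.2725]
top lid (0.456, 0.31) 796 0.0223 [0.45745951 0.31085201] 102.1760119941482 knob 41 [0.4567 0.3098 0.0513]
top lid (0.499, 0.126) 1143 0.0223 [0.49937312 0.12646648] 121.0502637142351 knob 41 [0.4998 0.1263 0.0517]
top lid (0.459, -0.054) 542 0.0218 [ 0.45852578 -0.0543638 ] 84.20401441135928 knob 44 [ 0.4579 -0.054   0.052 ]
top lid (0.457, -0.271) 302 0.0217 [ 0.45654917 -0.26935078] 64.76978378365726 knob 44 [ 0.4563 -0.2689  0.0514]
[[   0    0    0    0    0    0    0    0    0    0    0    0    0    0
     0    0    0    0    0    0]
 [   0    0    0    0    0    0    0    0    0    0    0    0    0    0
     0    0    0    0    0    0]
 [   1    0    0    0    0    0    0    0    0    0    0    0    0
[... 1960 characters left out ...]
0    0    0    0    0    0    0    0
     0    0    0    0    0    0]
 [ 101    0    0    0    0    0    0    0    0    0    0    0    0    0
     0    0    0    0    0    0]
 [  27    0    0    0    0    0    0    0    0    0    0    0    0    0
     0    0    0    0    0    0]
 [   0    0    1    2    0    0    0    0    0    0    0    0    0    0
     0    0    0    0    0    0]
 [ 152  703  265  348  305   55   29    0    0  563   74    0    0    0
     0    0    0    0    0    0]
 [  78  440  117  651  203   70    0    0    0  779   76  143  202  134
   262  428    0    0    0    0]
 [3129 2931 2670 2238 1756 1604 1465 1467 1403 1151  823  764 1201  970
   309  751    0    0   12  339]]
```

Every lid size matches its jar, and nothing tall is near the work. I'll start with lid_68, the tightest fit.

```bash
cat >> h.py <<'E'
# means of the top and side fits
JAR={68:(.5870,-.0937),86:(.6625,.0906),104:(.6213,-.2728),122:(.6249,.2755)}
LID={68:(.4570,-.2705),86:(.4590,-.0545),104:(.4580,.3100),122:(.5003,.1262)}
SEAT={68:.056,86:.064,104:.072,122:.080}
G=.025   # TCP above the lid's foot in the grasp
def say(t):
    s=env.sense(); print(t,"t",round(s["t"],1),"p",s["ee_pos"].round(4),"F",np.round(s["wrist_force"],1),"w",round(s["gripper_width"],4),"g",np.round(s["grasp_force"],1))
def take(n):
    x,y=LID[n]
    env.reach(np.array([x,y,.2]),R); env.movel(np.array([x,y,G]),R,.12)
    effector.grasp(25); say(f"grasped {n}")
    env.movel(np.array([x,y,.2]),R,.15); say("lifted")
def put(n):
    x,y=JAR[n]; z=SEAT[n]+G
    env.movel(np.array([x,y,z+.10]),R,.2); env.movel(np.array([x,y,z+.02]),R,.1); say("above")
    env.movel(np.array([x,y,z+.0015]),R,.03); say("down")
    effector.release(); env.pause(.2)
    env.movel(np.array([x,y,z+.09]),R,.15); say("away")
E
python3 - <<'E'
from h import *
for n in JAR:
    for p in (LID[n]+(.2,),LID[n]+(G,),JAR[n]+(.18,),JAR[n]+(SEAT[n]+G,)):
        q=solver.inverse_kinematics(np.array(p),R); print(n,None if q is None else np.round(q,2))
take(68)
p=viewer.read_camera("top")[0]; cv2.imwrite("pics/l68.png",p[100:320,120:600,::-1])
E
```

```text
68 [ 0.53  0.29 -0.07  1.91  0.02  0.95 -1.12]
68 [ 0.49  0.55 -0.03  2.01  0.02  0.58 -1.12]
68 [ 0.25  0.42 -0.19  1.77  0.09  0.96 -1.55]
68 [ 0.21  0.55 -0.14  1.83  0.11  0.77 -1.56]
86 [ 0.34  0.19 -0.33  2.04  0.08  0.92 -1.6 ]
86 [ 0.18  0.48 -0.15  2.17  0.15  0.51 -1.66]
86 [ 0.04  0.56 -0.32  1.57  0.19  1.05 -1.9 ]
86 [-0.02  0.65 -0.24  1.63  0.19  0.88 -1.9 ]
104 [ 0.13  0.56 -1.05  1.81  0.54  1.1  -2.69]
104 [-0.23  0.65 -0.54  1.93  0.51  0.7  -2.66]
104 [ 0.4   0.55 -0.05  1.55  0.03  1.04 -1.23]
104 [ 0.39  0.64 -0.03  1.61  0.02  0.89 -1.22]
122 [ 0.21  0.33 -0.62  1.91  0.23  0.97 -2.09]
122 [-0.03  0.56 -0.35  2.03  0.33  0.6  -2.17]
122 [-0.07  0.64 -0.59  1.51  0.38  1.1  -2.32]
122 [-0.15  0.69 -0.47  1.57  0.36  0.96 -2.3 ]
grasped 68 t 4.9 p [ 0.457  -0.2705  0.025 ] F [0.6 0.9 0.5] w 0.0242 g 25.0
lifted t 6.2 p [ 0.4564 -0.2702  0.1991] F [ 1.   0.4 -0.9] w 0.0243 g 25.0
```

```bash
python3 - <<'E'
from h import *
put(68)
E
python3 - <<'E'
from h import *
x,y=LID[86]
env.reach(np.array([x,y,.2]),R)
p,d=viewer.read_camera("top"); cv2.imwrite("pics/p68.png",cv2.resize(p[90:290,200:460,::-1],None,fx=3,fy=3))
P=cloud("top",d); S=cloud("side")
for Q in (P,S):
    c=JAR[68]; a=pick(Q,c,.06,.066,.088); k=pick(Q,c,.05,.1,.12)
    print(circ(a),np.median(a[:,2]),"knob",k.mean(0),len(k))
    if len(a)>5:
        A=np.c_[a[:,:2],np.ones(len(a))]; print("tilt",np.linalg.lstsq(A,a[:,2],rcond=None)[0][:2])
say("")
E
```

```text
above t 8.4 p [ 0.5876 -0.0937  0.1016] F [ 0.   0.2 -0.5] w 0.0242 g 25.0
down t 9.2 p [ 0.5871 -0.0937  0.0825] F [ 0.1 -0.8 -0.4] w 0.0242 g 25.0
away t 11.2 p [ 0.5864 -0.0937  0.1703] F [ 0.5 -0.3 -0.5] w 0.0918 g 0.0
(array([ 0.58863075, -0.09446192]), np.float64(64.00930855994685)) 0.0783555371018867 knob [ 0.59045827 -0.09294579  0.10694339] 30
tilt [-0.04709368 -0.0223724 ]
(array([ 0.58695212, -0.09559936]), np.float64(69.98441477570361)) 0.07886344210349239 knob [ 0.58778336 -0.09775835  0.10639718] 60
tilt [0.03333489 0.10891199]
 t 11.9 p [ 0.4599 -0.0548  0.1996] F [-0.4 -0.7 -0.9] w 0.092 g 0.0
```

View pics/p68.png

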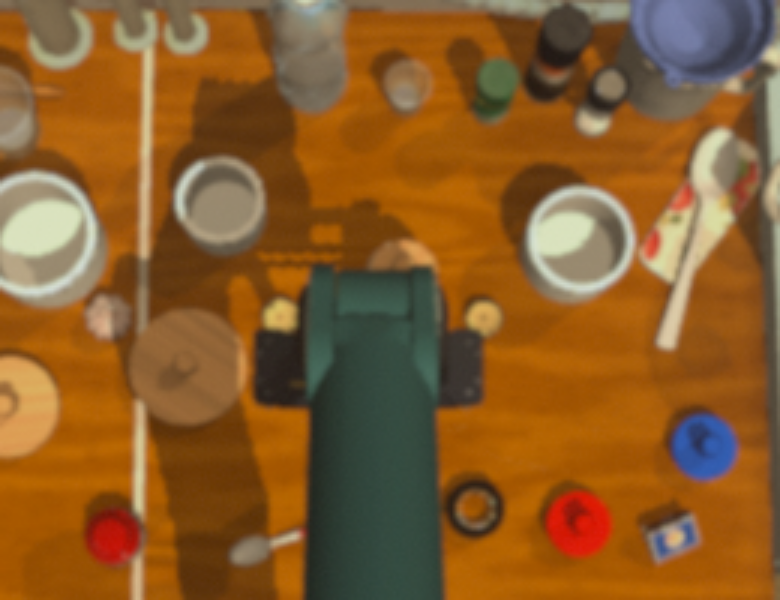

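The arm partly hides jar_68 here, but its plate top at 0.078 m and knob height are right for a seated lid. On to lid_86, then lid_122 and lid_104.

```bash
python3 - <<'E'
from h import *
for n in (86,122,104):
    take(n)
    if env.sense()["gripper_width"]<.02: print("missed"); break
    put(n)
env.reach(np.array([.40,-.05,.3]),R)
p,d=viewer.read_camera("top"); s,ds=viewer.read_camera("side")
cv2.imwrite("pics/t1.png",cv2.resize(p[90:290,130:450,::-1],None,fx=2.5,fy=2.5))
cv2.imwrite("pics/s1.png",cv2.resize(s[110:310,220:480,::-1],None,fx=3,fy=3))
for Q in (cloud("top",d),cloud("side",ds)):
  for n in JAR:
    c=JAR[n]; t=SEAT[n]+.022; a=pick(Q,c,n/2000+.01,t-.006,t+.009); k=pick(Q,c,.05,t+.024,t+.035)
    r=np.hypot(*(a[:,:2]-a[:,:2].mean(0)).T); b=a[r<n/2000-.006]
    print(n,len(a),*circ(a),np.median(a[:,2]).round(4),"knob",k.mean(0).round(4) if len(k) else None,"tilt",np.linalg.lstsq(np.c_[b[:,:2],np.ones(len(b))],b[:,2],rcond=None)[0][:2].round(3))
say("")
E
```

```text
grasped 86 t 14.8 p [ 0.459  -0.0544  0.025 ] F [ 0.  -0.6  0.5] w 0.0239 g 25.0
lifted t 16.1 p [ 0.4583 -0.0545  0.1992] F [-0.3  0.3 -2.2] w 0.0244 g 25.0
above t 18.5 p [0.6631 0.0908 0.1097] F [-0.2 -0.4 -1.5] w 0.0241 g 25.0
down t 19.3 p [0.6626 0.0907 0.0905] F [-0.4 -0.6 -1.1] w 0.0243 g 25.0
away t 21.3 p [0.6619 0.0904 0.1782] F [ 0.   0.2 -0.8] w 0.0919 g 0.0
grasped 122 t 24.6 p [0.5003 0.1263 0.025 ] F [-0.1  1.4 -0.6] w 0.0243 g 25.0
lifted t 25.9 p [0.4996 0.126  0.1991] F [-0.5 -0.2 -1.1] w 0.0239 g 25.0
above t 28.0 p [0.6254 0.2758 0.1258] F [-0.3 -0.2 -2.2] w 0.0245 g 25.0
down t 28.8 p [0.625  0.2756 0.1065] F [ 0.7 -0.3 -1.2] w 0.0243 g 25.0
away t 30.8 p [0.6243 0.2752 0.1941] F [-0.1 -0.4 -0.1] w 0.0919 g 0.0
grasped 104 t 34.2 p [0.458  0.3102 0.025 ] F [ 0.9  0.3 -0.1] w 0.0241 g 25.0
lifted t 35.5 p [0.4574 0.3096 0.199 ] F [-0.4  0.2 -0.7] w 0.0243 g 25.0
above t 39.6 p [ 0.6219 -0.273   0.1177] F [ 0.1 -0.1 -1.4] w 0.0244 g 25.0
down t 40.4 p [ 0.6214 -0.2728  0.0985] F [-0.2 -0.3 -0.9] w 0.0246 g 25.0
away t 42.4 p [ 0.6207 -0.2726  0.1862] F [ 0.6 -0.4 
[... 244 characters left out ...]
0.62094349 -0.27276767] 102.19682823546052 0.0941 knob [ 0.6204 -0.2704  0.1231] tilt [-0.009 -0.002]
122 1167 [0.62418016 0.27482748] 120.387743475984 0.1025 knob [0.625  0.2758 0.1313] tilt [0.004 0.002]
68 306 [ 0.58785242 -0.09484754] 69.94820685770073 0.0794 knob [ 0.5879 -0.0971  0.1077] tilt [0.013 0.077]
86 353 [0.66359544 0.089306  ] 87.22554778518817 0.0879 knob [0.6628 0.0859 0.1155] tilt [0.014 0.069]
104 982 [ 0.62187224 -0.27322045] 106.0615658338272 0.0952 knob [ 0.6207 -0.2772  0.1235] tilt [0.003 0.024]
122 535 [0.62637667 0.27314878] 123.63767544862591 0.1043 knob [0.6243 0.271  0.1312] tilt [0.005 0.033]
 t 43.7 p [ 0.4006 -0.0506  0.2996] F [-0.4 -0.2 -0. ] w 0.0919 g 0.0
```

View pics/t1.png

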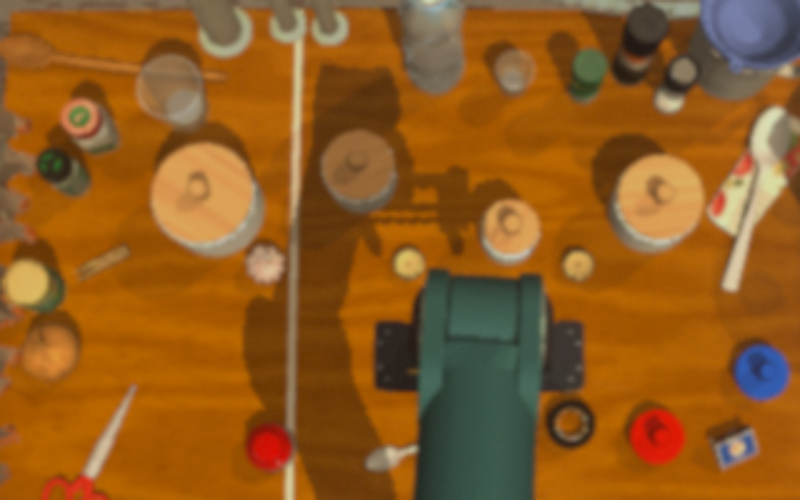

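View pics/s1.png

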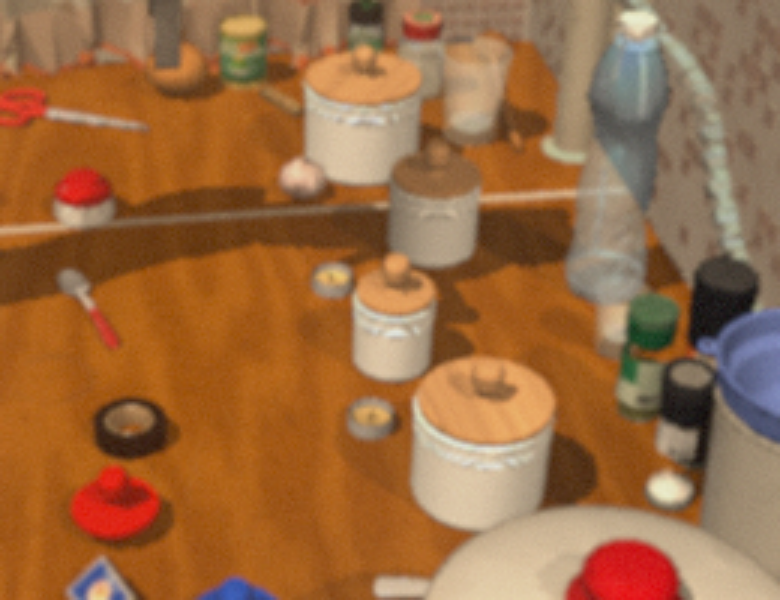

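Both views show all four lids closed and level: top crop at (207,200), (358,170), (510,230), (658,202), and the side view agrees. From above, the plates are within 1–2 mm of their seated height and tilt at most 0.015 rad. The larger side-camera tilts come from oblique edge points. I'm handing it in.

```bash
python3 -c "
from station import workorder
print(workorder.finish_job())"
```

```text
the job is handed in; nothing more can be done
None
```

All four jars are closed with the lids of their own size, seated level by the final camera check, and the job was handed in at about 44 s of the 115 s allowed; the hand-in returned no verdict.

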